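# Back the stamping dial up one notch

## Robot

A 7-joint arm with a two-finger parallel gripper is mounted at the origin on a cart in front of the work surface, level with it; the furniture and walls round the work are solid. World frame = base frame: x ahead of the robot, y to its left, z up, the work surface at z = 0. Lengths are in mm, angles in rad, forces in N, time in s.
With the tool pointing down it reaches from about 400 to 875 mm from the base axis. Payload 4.4 kg.
Tool frame: the origin (TCP) lies on the centre line of the jaws, within the pads' length; the fingertips stand 8 mm ahead of it and the grasp point (between the pads) lies 11 mm behind it; x points along the fingers, z is the direction in which the jaws open and shut, and the axes are right-handed (so a half turn about x gives the same grasp; the last joint's range is limited). The gripper opens to 85 mm and grips with 20 to 120 N. Pads are 22 mm wide; open, the fingers measure 114 mm over their backs; the gripper's body (76 mm by 85 mm) begins 54 mm behind the grasp point. The pads swing forward as they close: fully open they stand 13 mm farther back than shut.
Start: joints at [1.235, 0.628, 0.038, 1.517, -0.027, 0.996, -0.02], TCP at [173.277, -626.492, 239.313] pointing down, gripper open.
Joint ranges: [-3.06, 3.06], [-0.37, 2.12], [-1.25, 1.32], [0.18, 2.47], [-1.1, 4.24], [0.23, 1.98], [-2.94, 2.94]. Speed limits (rad/s): [2.57, 2.57, 3.14, 3.14, 3.14, 3.14, 3.14].

## Interface

Orientations are given as [roll, pitch, yaw] about the fixed x, y, z axes, in that order (R = Rz(yaw) Ry(pitch) Rx(roll)).
In Python, from cell import ctrl, get_image, camera_params gives the robot as it stands. The module is installed in compiled form; this text tells all that it offers.
- The arm moves only by the shell command python3 -m handwheel 'ROWS'. ROWS is text: rows parted by semicolons, each of 7 numbers parted by spaces: the opening, from -1 (shut) to 1 (fully open), then the shift along the tool's x, y, z in mm, then the turn, a rotation vector about the tool's x, y, z in rad. In form: grip x y z wx wy wz; .... A call has 1 to 10 rows; each row shifts and turns the pose as measured when the row begins, along the tool's axes as they then stand; what a row does not reach is not made up. A row lasts 1/10 s, in which the tool goes at most 50 mm and 8.59 degrees, less where a joint would pass 70% of its speed; a pose out of reach is approached as far as the arm can. A call with a gripper value outside its range is refused whole. The fingers move at their own pace and stop on an object; the grip force is fixed at half the most. Time passes only in rows, so rows that do not move let the fingers close. It gives the time, the measured TCP pose, the force and the opening at its end, in the units of the state.
- ctrl.read_state(): the state, without advancing time (a new reading comes with each control period).
- get_image(name): name is "side" or "top" or "wrist"; returns the picture (384x512x3 uint8, blue, green, red); there is no depth.
- camera_params(name): a dict with "fx", "fy", "cx", "cy" (pixels), "eye" and "orientation" of the camera in the world. Camera axes: x right, y up, looking along -z (the intrinsics and any distortion apply to the point x, -y, -z); pixel columns grow to the right and rows downward; lengths in mm; the calibration is good to about 2 mm. A picture is of the moment at which its call begins: read the wrist's pose just before it. camera_params takes no time and is no camera call; for the wrist camera it gives the pose at the moment of the call.
- ctrl.finish_job(): hands the job in, once; it reports no verdict.
The state is a dict: "clock": time; "qpos": joint angles; "qd": joint speeds; "tau": joint torques, N m; "eef_pos": TCP position; "tool_rot": TCP orientation; "force": force on the tool from outside, world axes, zero at the start; "torque": the same for the moment, N m; "width": finger opening in mm.
Only numpy, scipy, OpenCV 4.12 (cv2) and the standard library are available. Lean on these libraries where they do the work, as an engineer would, in place of code of your own. Each camera call takes 0.05 s, during which the arm holds its last target.

## Task

The leather blank on the ratchet dial has been fed one notch too far, so one place in the stamped border was skipped. With a fingertip tip the ratchet pawl up by its black ball until it falls over onto its rest, push the dial backward (clockwise seen from above) about half a notch by one of its upright pegs, tip the pawl back down onto the teeth, and then push the dial gently on backward until the pawl catches the next tooth and stops it, one notch behind where it began. Only push: pinch neither the ball nor the pegs, and leave the tools lying round the table where they are.

Things in the scene. Friction and masses are not known exactly. Their poses are not given: they have to be found in the camera images.
- index_table: Grey cast table fixed on the bench (z = 0): round foot 256 mm across, 14 mm high, under a horizontal aluminium dial 220 mm across. Origin: bench level on the dial's vertical axis; z up. In its frame a brass pointer stands at the rim at -x, the pawl at the rim at +y; the pawl's bracket stands outside the rim at x 45 to 95, y 115 to 133 mm, 74 mm high. All heights given are above the bench.
- dial_centre (a point): On the dial's axis at its upper face, 46 mm high. On it lie a tan leather disc 132 mm across (top at 51 mm) and in the middle a brass clamp knob, 33 mm across, top at 72 mm. 16 ratchet teeth, crests at 56 mm, run round the rim 92 to 110 mm from the axis; each is a ramp with an upright face.
- dial (a joint): Turn, rad. + is the feed, counter-clockwise from above (yellow arrow on foot); - is backward. A notch is 0.393. Start 0 to 0.025; done at -0.393. Pawl down: free forward, backward stopped dead by the tooth face at 0, or, if the pawl was put down on the next ramp (dial between -0.08 and -0.33), at -0.393. About 2 N on a peg turns it; it stays where left.
- pawl (a joint): Turn of the pawl, rad: 0 fully down between two teeth, up to 0.17 resting on a ramp, 1.5 thrown over on its rest pin. Its weight holds it at both ends; it tips over at about 0.9 and falls the rest by itself. About 1 to 2 N on the ball moves it.
- pawl_knob (a point): Centre of the 22 mm black ball on a 7 mm rod, 62 mm from the pivot. Pawl down: 31 mm from the pivot toward the table's -x and 120 mm high; thrown over: 53 mm toward +x and 99 mm high. Push it some 60 mm along the table's +x to lift the pawl, along -x to put it down.
- pawl_pivot (a point): The pawl on its pivot pin, 66 mm high; the pin lies along the table's y, so the pawl (12 mm wide, hub 20 mm) swings in the vertical plane through this point along x. Pawl down: a steel nose arm reaches 60 mm toward -x, top at 68 mm. Thrown over: the arm stands upright, top at 126 mm.
- peg_a (a point): One of four upright steel finger pegs on the dial, 10 mm across, from 46 to 86 mm above the bench, 78 mm from the dial's axis; the point is on the peg's axis at 71 mm. With the dial at 0 it stands at 33.75 degrees counter-clockwise from the index_table's x axis. Turns with the dial.
- peg_b (a point): One of four upright steel finger pegs on the dial, 10 mm across, from 46 to 86 mm above the bench, 78 mm from the dial's axis; the point is on the peg's axis at 71 mm. With the dial at 0 it stands at 123.75 degrees counter-clockwise from the index_table's x axis. Turns with the dial.
- peg_c (a point): One of four upright steel finger pegs on the dial, 10 mm across, from 46 to 86 mm above the bench, 78 mm from the dial's axis; the point is on the peg's axis at 71 mm. With the dial at 0 it stands at 213.75 degrees counter-clockwise from the index_table's x axis. Turns with the dial.
- peg_d (a point): One of four upright steel finger pegs on the dial, 10 mm across, from 46 to 86 mm above the bench, 78 mm from the dial's axis; the point is on the peg's axis at 71 mm. With the dial at 0 it stands at 303.75 degrees counter-clockwise from the index_table's x axis. Turns with the dial.
- mallet: Wooden mallet lying on the bench, 90 x 238 x 58 mm. Origin under its middle. Bystander.
- stamp_a: Steel leather stamp lying flat, 10 x 108 x 10 mm. Origin under its middle. Bystander.
- stamp_b: Steel leather stamp lying flat, 7 x 108 x 7 mm. Origin under its middle. Bystander.
- pencil: Red pencil lying flat, 7 x 142 x 7 mm. Origin under its middle. Bystander.
- beeswax: Yellow beeswax block, 36 x 58 x 20 mm. Origin under its middle. Bystander.
- dye_jar: Teal jar, 43 mm across, 50 mm high. Origin under its middle. Bystander.
- tape_measure: Yellow tape measure standing, 32 x 83 x 68 mm. Origin under its middle. Bystander.

How it is judged (in metres and radians):
On the way, in this order (a step that is already met when the one before it is completed fails the run):
1. the pawl is thrown over onto its rest, clear of the teeth, the dial still in its old notch (value of joint pawl above 1.3 rad and value of joint dial above -0.05 rad), for 0.1 s.
2. with the pawl up the dial is pushed back part of a notch (value of joint pawl above 1.1 rad and value of joint dial between -0.42 and -0.07 rad), for 0.1 s.
3. the pawl is down on the teeth again, behind the next tooth (value of joint pawl below 0.22 rad and value of joint dial between -0.42 and -0.03 rad), for 0.1 s.
At the end, for the whole second after the job is handed in: The dial stands still one notch (0.393 rad) behind its first tooth, within 0.03 rad (2.5 mm at the pegs), its tooth against the pawl, and the pawl is fully down between the teeth (under 0.05 rad) (value of joint dial between -0.4227 and -0.3627 rad and value of joint pawl below 0.05 rad and velocity of joint dial between -0.02 and 0.02 rad/s); the robot touches nothing.
It fails at once if the ball of the pawl is pinched between the fingers instead of being pushed (distance between the grasp point and pawl_knob below 0.013 m and contact force between the fingers and pawl above 0.5 N).
It fails at once if a peg is pinched between the fingers instead of being pushed ((horizontal distance between the grasp point and peg_a below 0.008 m or horizontal distance between the grasp point and peg_b below 0.008 m or horizontal distance between the grasp point and peg_c below 0.008 m or horizontal distance between the grasp point and peg_d below 0.008 m) and contact force between the fingers and dial above 0.5 N).
It fails at once if the dial is forced against the pawl (over 80 N) (contact force between pawl and dial above 80 N).
It fails at once if a tool or thing lying round the table is lifted or shifted by more than 20 mm (distance of any of mallet, stamp_a, stamp_b, pencil, beeswax, dye_jar, tape_measure from where it was at the start of the episode above 0.02 m).
It also fails if it takes over 70 s, if anything falls off the work surface, if the arm or the gripper's body presses on something with over 40 N, if the wrist force passes 120 N, or if a joint passes its speed limit or range.

## Working session

There is one attempt and no reset: what is moved stays moved. The work goes in short steps, Python scripts to look and compute and a shell command to move; the robot and the scene stay as the last step left them, time stands still between calls to the robot, and variables do not carry over. Pictures are saved under pics/ and viewed, and the job is handed in when it is done.

```bash
mkdir -p pics; python3 - <<'E'
from cell import ctrl,get_image,camera_params
import cv2
print(ctrl.read_state())
for n in("side","top","wrist"):
    print(n,camera_params(n)); cv2.imwrite(f"pics/{n}0.png",get_image(n))
E
```

```text
{'clock': 0.0, 'qpos': array([ 1.23520667,  0.62937197,  0.03842564,  1.51841656, -0.02701499,
        0.99630912, -0.02000773]), 'qd': array([-0.00048646, -0.00057366,  0.00063096,  0.00013089,  0.00010277,
       -0.00069996,  0.0011227 ]), 'tau': array([ 1.07796234e-04, -5.63403118e+01,  1.22625131e+00, -1.93441164e+01,
        1.10288541e-02,  1.04896358e-02,  6.22029148e-06]), 'eef_pos': array([ 173.11208229, -625.85641126,  238.35651579]), 'tool_rot': array([-3.13826518,  1.5688087 ,  1.84390967]), 'force': array([ 0.08260629, -0.13005902,  0.11246001]), 'torque': array([ 0.04521872, -0.0041798 ,  0.01768703]), 'width': 85.63940150314461}
side {'fx': 425.3217814417535, 'fy': 425.3217814417535, 'cx': 261.6811050422772, 'cy': 191.62848218551545, 'eye': array([ 38.64404914, 796.78800112, 882.59616565]), 'orientation': array([ 0.87971678, -0.01024386, -2.5677536 ])}
top {'fx': 394.18003011165854, 'fy': 394.18003011165854, 'cx': 258.9307203320187, 'cy': 194.9723896707038, 'eye': array([ 472.65707693,    7.74255056, 1166.88351384]), 'orientation': array([ 0.07684417, -0.00400579, -1.56339371])}
wrist {'fx': 306.98385730245013, 'fy': 306.98385730245013, 'cx': 261.3549409269284, 'cy': 190.48116027839512, 'eye': array([ 242.19407672, -606.45979449,  374.12681979]), 'orientation': array([-0.28340344,  0.00142622, -1.30203766])}
```

View pics/side0.png

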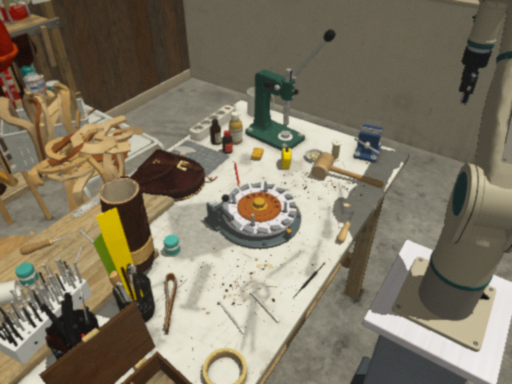

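View pics/top0.png

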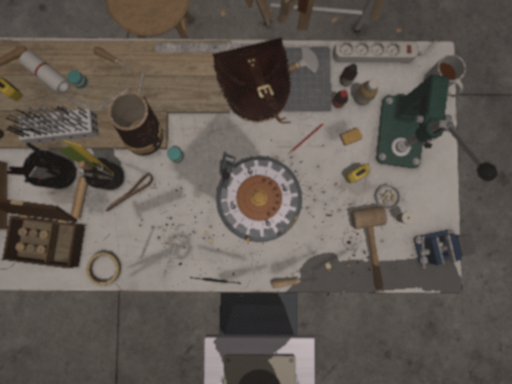

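```bash
python3 - <<'E'
import cv2
a=cv2.imread("pics/top0.png")[140:255,190:325]; cv2.imwrite("pics/top0z.png",cv2.resize(a,None,fx=5.9,fy=5.2*1,interpolation=cv2.INTER_CUBIC) if 0 else cv2.resize(a,None,fx=5,fy=5,interpolation=cv2.INTER_CUBIC))
a=cv2.imread("pics/side0.png")[160:260,190:320]; cv2.imwrite("pics/side0z.png",cv2.resize(a,None,fx=6,fy=6,interpolation=cv2.INTER_CUBIC))
E
```

```text
(no output)
```

View pics/top0z.png

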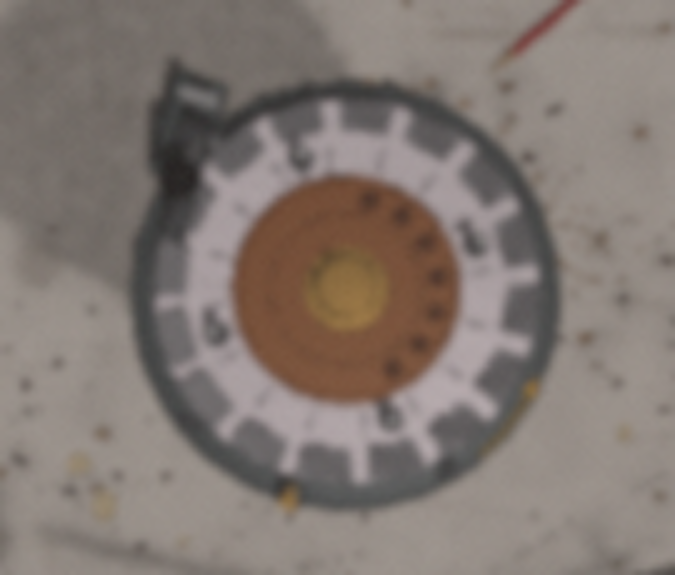

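View pics/side0z.png

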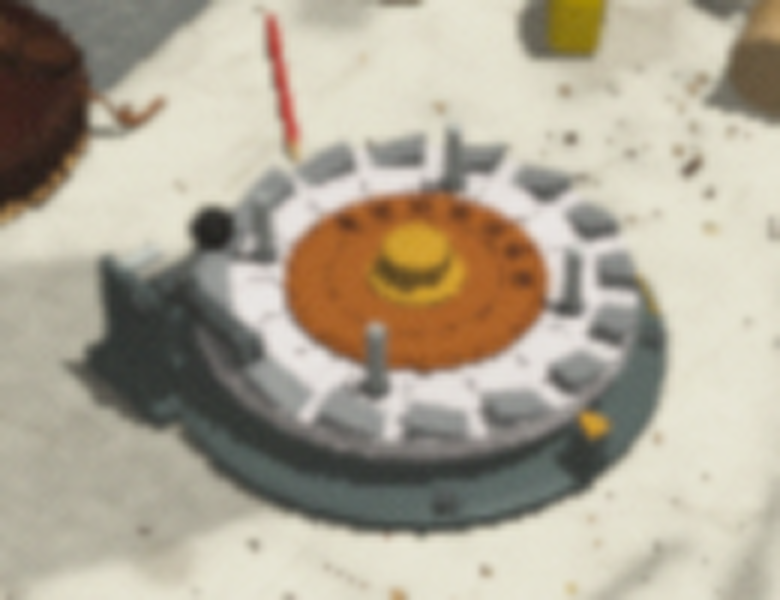

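View pics/wrist0.png

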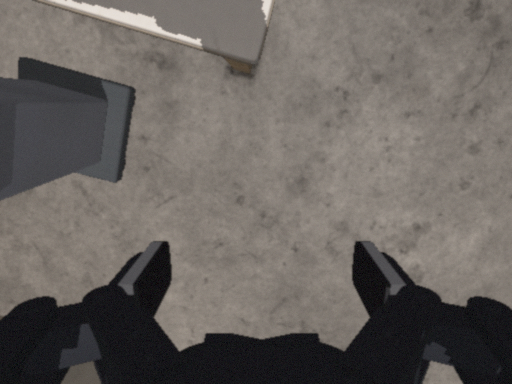

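```bash
cat > h.py <<'E'
import numpy as np
from scipy.spatial.transform import Rotation as Ro
from scipy.optimize import least_squares
def proj(p,c):
    R=Ro.from_euler('xyz',c['orientation']).as_matrix()
    q=(np.atleast_2d(p)-c['eye'])@R
    return np.c_[c['cx']+c['fx']*q[:,0]/-q[:,2], c['cy']-c['fy']*q[:,1]/-q[:,2]]
def tri(obs):
    f=lambda p: np.concatenate([(proj(p,c)[0]-np.array(u)) for c,u in obs])
    s=least_squares(f,[500,0,80]); return s.x,s.fun
def peg(i,th,z=86): 
    a=np.deg2rad(33.75+90*i)+th; return np.array([78*np.cos(a),78*np.sin(a),z])
def w(tab,p): # tab x,y,yaw
    c,s=np.cos(tab[2]),np.sin(tab[2]); return np.array([tab[0]+c*p[0]-s*p[1],tab[1]+s*p[0]+c*p[1],p[2]])
E
python3 - <<'E'
from h import *
from cell import camera_params
T=camera_params('top');S=camera_params('side')
t=lambda u,v:(190+u/5,140+v/5)
s=lambda u,v:(190+u/6,160+v/6)
tp=[t(303,155),t(216,328),t(390,415),t(470,240)]
sp=[s(260,200),s(375,328),s(568,255),s(455,130)]
for i in range(4): print('abcd'[i],*tri([(T,tp[i]),(S,sp[i])]))
b=tri([(T,t(178,178)),(S,s(212,229))]);print('ball',b)
k=tri([(T,t(346,291)),(S,s(417,240))]);print('knob',k)
def f(x):
    r=[]
    for i in range(4):
        p=w(x,peg(i,0)); r+=[proj(p,T)[0]-tp[i],proj(p,S)[0]-sp[i]]
    r.append(proj(w(x,[0,0,72]),T)[0]-t(346,291)); 
    return np.concatenate(r)
o=least_squares(f,[480,0,-.27]);print(o.x,np.round(o.fun,1))
# ball in table frame
d=b[0][:2]-o.x[:2];c,s_=np.cos(o.x[2]),np.sin(o.x[2]);print(c*d[0]+s_*d[1],-s_*d[0]+c*d[1])
E
```

```text
a [624.01899391  28.15059751  78.30624786] [-0.16711303 -0.28399911  0.34645176  0.04386436]
b [526.27577619  74.7427055   78.67249978] [ 0.04282238  0.07534309 -0.08689452 -0.00826741]
c [479.09307264 -21.70698219  76.23308155] [ 0.03410743  0.06325856 -0.07519548 -0.00366646]
d [574.37573121 -66.07741352  82.31925287] [ 0.34022338  0.60854395 -0.76431643 -0.06149924]
ball (array([604.59017568,  93.6743236 , 115.61601719]), array([ 0.11091116,  0.18605256, -0.22180019, -0.03074132]))
knob (array([548.51483948,   3.41015152,  70.66006057]), array([-0.08899854, -0.15814283,  0.18972784,  0.01637599]))
[ 5.49345862e+02  5.32023034e+00 -2.58527657e-01] [-1.1 -0.4  0.  -1.4 -1.7  0.7 -0.3 -0.8 -0.5  1.3  0.8 -1.8  1.3  0.4
 -0.4 -1.4 -0.8 -0.5]
30.820024440708863 99.54147910893656
```

```bash
cat >> h.py <<'E'
def delta(st,pos,yawgoal=None):
    R=Ro.from_euler('xyz',st['tool_rot']).as_matrix()
    return R.T@(np.array(pos)-st['eef_pos'])
E
python3 - <<'E'
from h import *
from cell import camera_params,ctrl
T=camera_params('top');S=camera_params('side')
print(tri([(T,(487,171)),(S,(329,35))]))
print(tri([(T,(437,235)),(S,(369,124))]))
st=ctrl.read_state();print(Ro.from_euler('xyz',st['tool_rot']).as_matrix().round(3))
print(delta(st,[st['eef_pos'][0],st['eef_pos'][1],320]),delta(st,[470,-60,320]))
print(proj(np.array([[550,4,60],[605,94,118],[690,60,99]]),camera_params('wrist')))
E
```

```text
(array([ 579.54526171, -431.96318239,  418.46858531]), array([ 0.06111813,  0.12351096, -0.22417156,  0.005176  ]))
(array([ 437.52431806, -470.50317627,  127.63625862]), array([ 2.36018689,  5.09283442, -7.46355979,  0.56003572]))
[[-0.     0.964  0.267]
 [ 0.001  0.267 -0.964]
 [-1.    -0.    -0.001]]
[-8.14012775e+01 -2.44838859e-04 -1.22044308e-01] [ -80.70329082  436.96252775 -466.54277319]
[[ -632.3749112   -742.21681484]
 [-1572.82974388 -1667.51237806]
 [-1436.06745258 -1955.13548817]]
```

```bash
python3 -m handwheel '1 -40 0 0 0 0 0;1 -41 0 0 0 0 0;1 0 34 -36 0 0 0;1 0 34 -36 0 0 0;1 0 34 -36 0 0 0;1 0 34 -36 0 0 0;1 0 34 -36 0 0 0;1 0 34 -36 0 0 0;1 0 34 -36 0 0 0;1 0 34 -36 0 0 0'
```

```text
clock: 1.15
eef_pos: [357.5, -276.3, 319.5]
tool_rot: [-1.838, 1.568, 3.13]
force: [1.6, -0.7, -0.2]
width: 85.4
```

```bash
python3 -m handwheel '1 0 34 -36 0 0 0;1 0 34 -36 0 0 0;1 0 34 -36 0 0 0;1 0 0 0 -0.15 0 0;1 0 0 0 -0.15 0 0;1 0 0 0 -0.15 0 0;1 0 0 0 -0.15 0 0;1 0 0 0 -0.15 0 0;1 0 0 0 -0.15 0 0;1 0 0 0 -0.15 0 0'
python3 - <<'E'
from h import *
from cell import camera_params,ctrl,get_image
import cv2
st=ctrl.read_state();print(st['eef_pos'],st['qpos'].round(2),st['force']);print(Ro.from_euler('xyz',st['tool_rot']).as_matrix().round(3))
c=camera_params('wrist');print(c);cv2.imwrite('pics/w1.png',get_image('wrist'))
print(proj(np.array([[550,4,60],[605,94,118],[690,60,99]]),c))
E
```

```text
clock: 2.15
eef_pos: [431.6, -132.5, 318.9]
tool_rot: [2.51, 1.567, 2.25]
force: [0.8, -0.6, -0.2]
width: 85.5
[ 431.59320144 -132.49834469  318.85418312] [ 0.51  0.26 -0.35  1.92  0.1   0.98 -0.14] [ 0.82811746 -0.55874403 -0.1536364 ]
[[-0.002  0.257  0.966]
 [ 0.003  0.966 -0.257]
 [-1.     0.002 -0.003]]
{'fx': 306.98385730245013, 'fy': 306.98385730245013, 'cx': 261.3549409269284, 'cy': 190.48116027839512, 'eye': array([450.62029076, -63.3506969 , 454.65974845]), 'orientation': array([-0.28165183,  0.00243006, -0.26100969])}
[[ 330.43264244   19.69678035]
 [ 385.78418775 -125.58715211]
 [ 472.74362545  -97.13502215]]
```

View pics/w1.png

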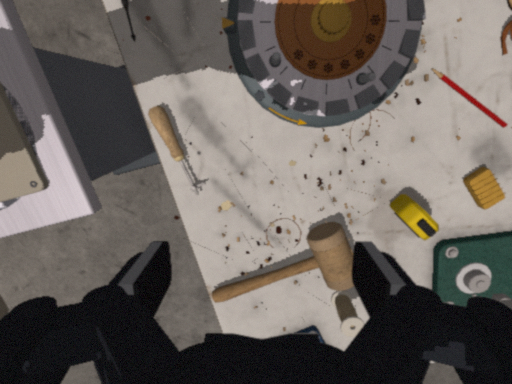

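```bash
python3 -m handwheel '1 0 40 30 0 0 0;1 0 40 30 0 0 0;1 0 40 20 0 0 0;1 0 40 0 0 0 0;1 0 0 0 0 0 0;1 0 0 0 0 0 0'
python3 - <<'E'
from h import *
from cell import camera_params,ctrl,get_image
import cv2
c=camera_params('wrist');print(c);cv2.imwrite('pics/w2.png',get_image('wrist'))
E
```

```text
clock: 2.8
eef_pos: [553.2, 3.5, 316.3]
tool_rot: [3.093, 1.564, 2.815]
force: [0.6, -1.4, -0.3]
width: 85.4
{'fx': 306.98385730245013, 'fy': 306.98385730245013, 'cx': 261.3549409269284, 'cy': 190.48116027839512, 'eye': array([573.94139173,  72.41348899, 451.99484487]), 'orientation': array([-0.28357815,  0.00565298, -0.27945562])}
```

View pics/w2.png

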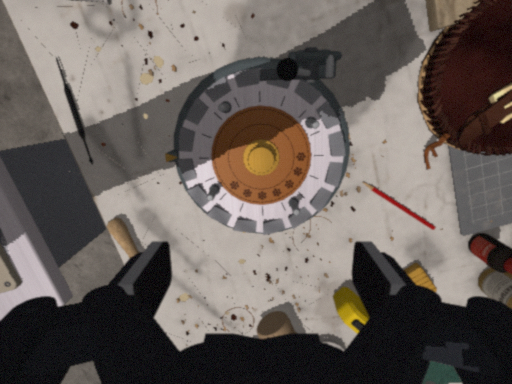

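```bash
python3 - <<'E'
import cv2
a=cv2.imread("pics/w2.png")[45:240,160:360]; cv2.imwrite("pics/w2z.png",cv2.resize(a,None,fx=3,fy=3,interpolation=cv2.INTER_CUBIC))
E
```

```text
(no output)
```

View pics/w2z.png

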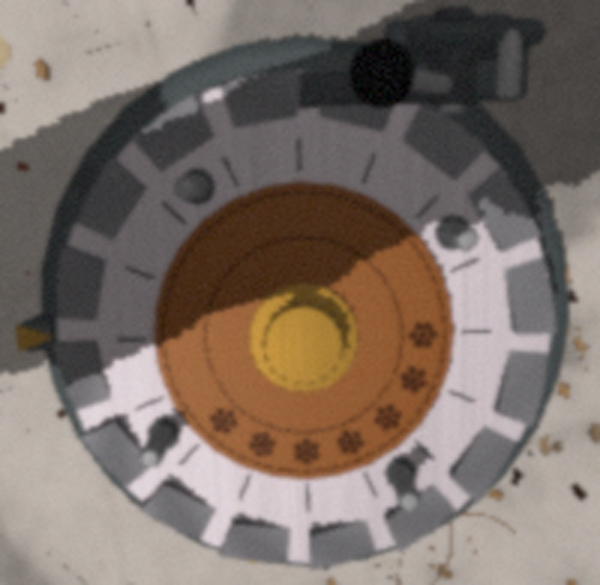

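```bash
python3 - <<'E'
from h import *
from cell import camera_params
T=camera_params('top');S=camera_params('side');W=camera_params('wrist')
t=lambda u,v:(190+u/5,140+v/5)
s=lambda u,v:(190+u/6,160+v/6)
q=lambda u,v:(160+u/3,45+v/3)
tp=[t(303,155),t(216,328),t(390,415),t(470,240)]
sp=[s(260,200),s(375,328),s(568,255),s(455,130)]
wp=[q(465,240),q(199,187),q(150,458),q(409,502)]
def f(x,all=0):
    r=[]
    for i in range(4):
        r.append(proj(w(x,peg(i,0)),W)[0]-wp[i])
    r.append(proj(w(x,[0,0,72]),W)[0]-q(305,342)); 
    return np.concatenate(r)
o=least_squares(f,[550,4,-.27]);print(o.x,o.fun.round(1).reshape(-1,2))
for obs in ([(W,q(381,72)),(T,t(178,178))],[(W,q(381,72)),(S,s(212,229))],[(W,q(381,72)),(T,t(178,178)),(S,s(212,229))]):
    b,r=tri(obs);d=b[:2]-o.x[:2];c,s_=np.cos(o.x[2]),np.sin(o.x[2]);print(b,r.round(1),'table',c*d[0]+s_*d[1],-s_*d[0]+c*d[1])
for i in range(4): print(tri([(W,wp[i]),(S,sp[i])]))
for h in(20,50):print(h,proj(w(o.x,[-118,0,h]),W)[0], 'obs',q(35,337))
for p in ([31,101,120],[45,115,74],[95,133,74]):print(proj(w(o.x,p),W)[0])
E
```

```text
[ 5.52798384e+02  5.54595957e+00 -2.70820134e-01] [[ 2.   0.3]
 [-2.5 -0.4]
 [ 0.3 -0.9]
 [ 0.1  0.1]
 [ 0.2  1.1]]
[611.89558688 101.03446441  54.19609027] [ 0.2  0.2 -0.7  0.3] table 31.39796385705607 107.81791058818166
[605.31986131  96.66294633 117.66856758] [-0.3  0.3 -1.1 -0.1] table 26.231387782912595 101.84657667269353
[605.3313591   96.36881205 117.33527068] [-0.2  0.6 -0.9 -0.2 -1.  -0.1] table 26.321153821644952 101.56623895811522
(array([625.45354588,  30.03552517,  79.15323285]), array([-0.10981558,  0.12857281, -0.43295061, -0.00798511]))
(array([529.53855679,  78.04563202,  78.72134734]), array([-0.422976  ,  0.59054908, -1.72343621,  0.21137913]))
(array([476.46358135, -21.41673525,  78.85270883]), array([ 0.14789644, -0.30278533,  0.70092142, -0.30282073]))
(array([577.05847714, -72.31853813,  76.27290804]), array([-0.09579156,  0.16983667, -0.43718656,  0.13828262]))
20 [178.90281216 153.93873231] obs (171.66666666666666, 157.33333333333331)
50 [172.93319069 157.65576198] obs (171.66666666666666, 157.33333333333331)
[291.60889432  69.90568394]
[300.5376143   60.65360469]
[345.49371997  42.9782575 ]
```

```bash
cat > d.py <<'E'
import sys
from h import *
from cell import ctrl
st=ctrl.read_state();print(st['clock'],st['eef_pos'].round(1),'F',st['force'].round(1),'w',round(st['width'],1))
R=Ro.from_euler('xyz',st['tool_rot']).as_matrix();print(R.round(3))
if len(sys.argv)>3: print('delta',delta(st,[float(a) for a in sys.argv[1:4]]).round(1))
# correction rotvec to tool x down, z toward yaw
yaw=float(sys.argv[4]) if len(sys.argv)>4 else -.265
z=np.array([np.cos(yaw),np.sin(yaw),0]);x=np.array([0,0,-1.]);G=np.c_[x,np.cross(z,x),z]
print('rot',Ro.from_matrix(R.T@G).as_rotvec().round(3))
E
python3 d.py 562 108 200
```

```text
2.85 [553.    4.3 316.5] F [ 0.5  1.  -1.6] w 85.1
[[-0.006  0.274  0.962]
 [ 0.003  0.962 -0.274]
 [-1.     0.002 -0.006]]
delta [116.7 102.  -19. ]
rot [-0.013 -0.006 -0.002]
```

```bash
python3 -m handwheel '-1 0 35 -6 -0.013 -0.006 0;-1 0 35 -6 0 0 0;-1 0 32 -7 0 0 0;-1 40 0 0 0 0 0;-1 40 0 0 0 0 0;-1 37 0 0 0 0 0;-1 0 0 0 0 0 0'; python3 d.py 562 108 121
python3 - <<'E'
from cell import get_image
import cv2
a=get_image('wrist');cv2.imwrite('pics/w3.png',a);b=get_image('side')[140:260,180:330];cv2.imwrite('pics/s3.png',cv2.resize(b,None,fx=4.5,fy=4.5,interpolation=cv2.INTER_CUBIC))
E
```

```text
clock: 3.55
eef_pos: [563.0, 100.5, 198.4]
tool_rot: [-0.243, 1.565, -0.531]
force: [-0.2, -0.7, -0.7]
width: -0.1
3.55 [563.  100.5 198.4] F [-0.2 -0.7 -0.7] w -0.1
[[ 0.005  0.284  0.959]
 [-0.003  0.959 -0.284]
 [-1.    -0.001  0.005]]
delta [77.4  7.  -3.5]
rot [-0.023  0.005  0.001]
```

View pics/w3.png

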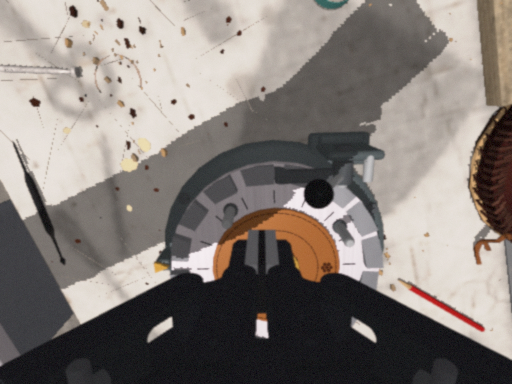

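View pics/s3.png

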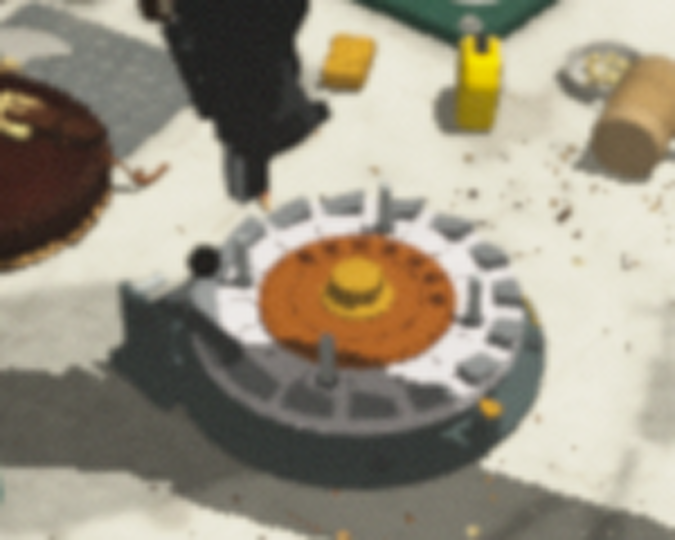

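```bash
python3 - <<'E'
from h import *
from cell import camera_params
import numpy as np
W=camera_params('wrist')
W2=dict(W,eye=np.array([573.94139173,  72.41348899, 451.99484487]),orientation=np.array([-0.28357815,  0.00565298, -0.27945562]))
S=camera_params('side')
print(W['eye'],W['orientation'])
print(tri([(W,(318.5,192.5)),(W2,(287,69))]))
print(tri([(W,(318.5,192.5)),(S,(180+205/4.5,140+262/4.5))]))
E
```

```text
[585.29706737 170.88108919 338.84612332] [-0.28046306 -0.01376325 -0.28921458]
(array([608.87324963,  95.51826291, 119.12237771]), array([-2.29929428,  0.60905326,  3.10909669, -0.77516395]))
(array([611.61545974,  91.42210708, 108.29260153]), array([-0.23252771,  0.49740526, -1.86610627,  0.56881361]))
```

```bash
python3 -m handwheel '-1 40 4 -2 -0.02 0.005 0;-1 37 3 -2 0 0 0;-1 0 0 0 0 0 0'; python3 d.py 563.6 107.4 121
python3 - <<'E'
from cell import get_image
import cv2
a=get_image('wrist');cv2.imwrite('pics/w4.png',a[120:384,100:440])
b=get_image('side')[140:260,180:330];cv2.imwrite('pics/s4.png',cv2.resize(b,None,fx=4.5,fy=4.5,interpolation=cv2.INTER_CUBIC))
E
```

```text
clock: 3.95
eef_pos: [572.9, 109.2, 133.1]
tool_rot: [0.408, 1.545, 0.135]
force: [-1.3, -0.4, 0.7]
width: -0.2
3.95 [572.9 109.2 133.1] F [-1.3 -0.4  0.7] w -0.2
[[ 0.025  0.27   0.963]
 [ 0.003  0.963 -0.27 ]
 [-1.     0.01   0.023]]
delta [11.8 -4.4 -8.8]
rot [-0.008  0.024 -0.01 ]
```

View pics/w4.png

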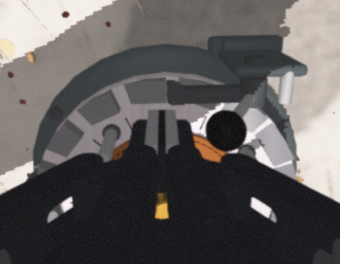

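View pics/s4.png

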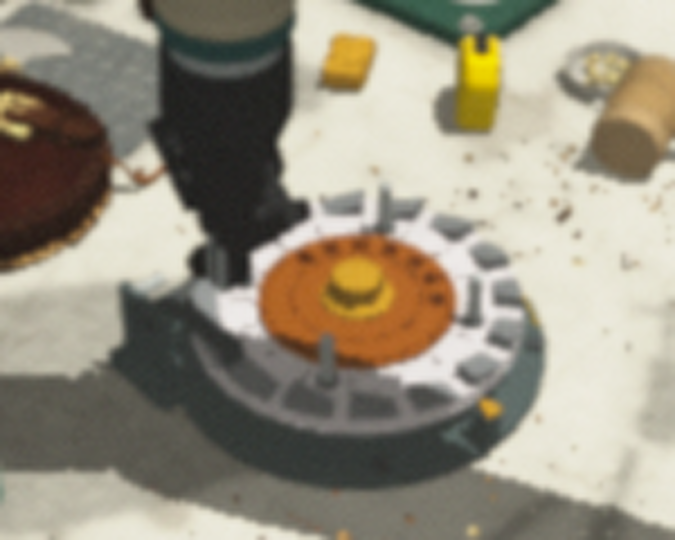

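```bash
python3 -m handwheel '-1 10 -3 -5 0 0.015 0;-1 2 0 0 0 0 0;-1 0 0 0 0 0 0'; python3 d.py 566 106.7 121
```

```text
clock: 4.35
eef_pos: [574.0, 107.9, 129.9]
tool_rot: [0.657, 1.542, 0.382]
force: [0.4, -0.8, 0.9]
width: 0.3
4.35 [574.  107.9 129.9] F [ 0.4 -0.8  0.9] w 0.3
[[ 0.027  0.272  0.962]
 [ 0.011  0.962 -0.272]
 [-1.     0.017  0.023]]
delta [ 8.7 -3.5 -7.6]
rot [-0.011  0.023 -0.017]
```

```bash
python3 -c "
from cell import ctrl;s=ctrl.read_state();print(s['qpos'].round(3),s['qd'].round(3))"; python3 -m handwheel '-1 6 -3 -4 0 0.02 -0.01;-1 6 0 -3 0 0 0'; python3 d.py 566 106.7 121;python3 -c "
from cell import ctrl;s=ctrl.read_state();print(s['qpos'].round(3),s['qd'].round(3))"
```

```text
[-0.032  0.679 -0.311  1.828  0.316  0.654 -0.802] [ 0.011 -0.013  0.002  0.002 -0.004  0.015  0.004]
clock: 4.55
eef_pos: [567.9, 106.7, 119.2]
tool_rot: [1.042, 1.561, 0.766]
force: [-0.3, -0.2, -0.6]
width: 0.2
4.55 [567.9 106.7 119.2] F [-0.3 -0.2 -0.6] w 0.2
[[ 0.007  0.273  0.962]
 [ 0.007  0.962 -0.273]
 [-1.     0.008  0.005]]
delta [-1.8 -0.5 -1.8]
rot [-0.012  0.005 -0.008]
[-0.035  0.695 -0.308  1.833  0.317  0.653 -0.804] [-0.056  0.044  0.041  0.124  0.048 -0.188 -0.079]
```

```bash
python3 -m handwheel '-1 0 0 9 0 0 0;-1 0 0 9 0 0 0;-1 0 0 9 0 0 0;-1 0 0 9 0 0 0'; python3 d.py
python3 - <<'E'
from cell import get_image
import cv2
a=get_image('wrist');cv2.imwrite('pics/w5.png',a[80:344,100:440])
E
```

```text
clock: 4.95
eef_pos: [589.0, 101.0, 121.3]
tool_rot: [-3.089, 1.547, 2.921]
force: [-22.1, 1.3, 33.7]
width: 0.1
4.95 [589.  101.  121.3] F [-22.1   1.3  33.7] w 0.1
[[-0.024  0.269  0.963]
 [ 0.005  0.963 -0.269]
 [-1.    -0.001 -0.024]]
rot [-0.007 -0.024  0.001]
```

View pics/w5.png

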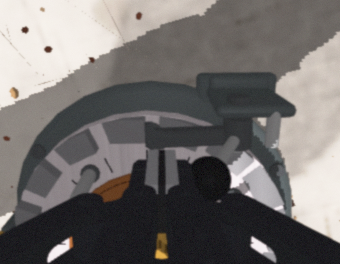

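```bash
python3 -m handwheel '-1 -3 0 -10 0 0 0;-1 0 0 -15 0 0.02 0;-1 -20 0 -15 0.15 0 0;-1 0 0 0 0.15 0 0;-1 0 0 0 0.15 0 0;-1 0 0 0 0.15 0 0;-1 0 0 0 0.15 0 0;-1 0 0 0 0.15 0 0;-1 0 0 0 0.15 0 0'; python3 d.py 566 106.7 140 -1.836
python3 -c "
from cell import ctrl;s=ctrl.read_state();print(s['qpos'].round(3),s['qd'].round(3))"
```

```text
clock: 5.9
eef_pos: [552.2, 111.6, 145.9]
tool_rot: [-2.127, 1.524, 2.826]
force: [-0.1, 0.6, -0.3]
width: 0.3
5.9 [552.2 111.6 145.9] F [-0.1  0.6 -0.3] w 0.3
[[-0.045  0.97   0.238]
 [ 0.015  0.239 -0.971]
 [-0.999 -0.04  -0.025]]
delta [ 5.2 12.5  8.2]
rot [ 0.506 -0.014  0.045]
[-0.205  0.643 -0.045  1.814  0.003  0.725 -1.574] [-0.274  0.     0.428  0.006 -0.385 -0.017 -1.119]
```

```bash
python3 -m handwheel '-1 0 0 0 0.14 0 0.02;-1 0 0 0 0.14 0 0.02;-1 0 0 0 0.14 0 0;-1 0 0 0 0.06 0 0'; python3 d.py 566 106.7 121 -1.836
python3 - <<'E'
from cell import get_image,camera_params,ctrl
import cv2
print(ctrl.read_state()['qpos'].round(2))
print(camera_params('wrist'))
a=get_image('wrist');cv2.imwrite('pics/w6.png',a)
E
```

```text
clock: 6.3
eef_pos: [552.4, 111.4, 144.3]
tool_rot: [-2.588, 1.551, 1.862]
force: [0.2, -0.6, -0.7]
width: -0.1
6.3 [552.4 111.4 144.3] F [ 0.2 -0.6 -0.7] w -0.1
[[-0.006  0.966 -0.259]
 [ 0.019 -0.259 -0.966]
 [-1.    -0.01  -0.016]]
delta [23.1 14.6  1.3]
rot [ 0.003 -0.016  0.01 ]
[-0.3   0.63  0.1   1.85 -0.13  0.66 -1.95]
{'fx': 306.98385730245013, 'fy': 306.98385730245013, 'cx': 261.3549409269284, 'cy': 190.48116027839512, 'eye': array([622.26846265,  91.15109436, 279.1687078 ]), 'orientation': array([-0.29346282,  0.01653048, -1.83418616])}
```

View pics/w6.png

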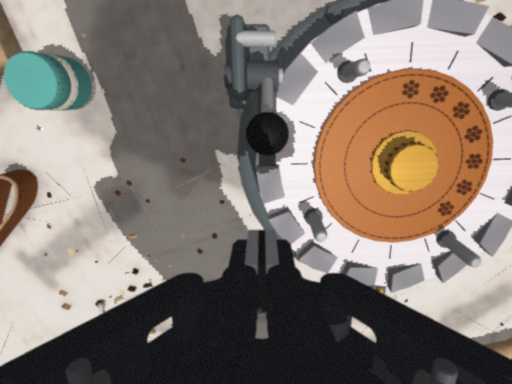

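```bash
python3 -m handwheel '-1 12 5 2 0 -0.015 0.01;-1 11 5 1 0 0 0;-1 3 0 0 0 0 0'; python3 d.py 566 106.7 121 -1.836;  python3 -m handwheel '-1 0 9 0 0 0 0;-1 0 9 0 0 0 0;-1 0 9 0 0 0 0'; python3 d.py 566 106.7 121 -1.836
```

```text
clock: 6.65
eef_pos: [562.3, 105.9, 115.7]
tool_rot: [1.86, 1.57, 0.03]
force: [-0.5, 0.8, -0.1]
width: -0.2
6.65 [562.3 105.9 115.7] F [-0.5  0.8 -0.1] w -0.2
[[ 0.001  0.967 -0.256]
 [ 0.    -0.256 -0.967]
 [-1.     0.001 -0.   ]]
delta [-5.3  3.4 -1.8]
rot [ 0.006 -0.    -0.001]
clock: 6.95
eef_pos: [588.3, 98.6, 113.8]
tool_rot: [-1.32, 1.567, 3.136]
force: [-1.9, 0.4, 1.3]
width: 0.1
6.95 [588.3  98.6 113.8] F [-1.9  0.4  1.3] w 0.1
[[-0.004  0.967 -0.254]
 [ 0.    -0.254 -0.967]
 [-1.    -0.004  0.001]]
delta [ -7.1 -23.7  -2.2]
rot [0.008 0.001 0.004]
```

```bash
python3 -m handwheel '-1 -2 9 0 0 0 0;-1 -2 9 0 0 0 0;-1 -1 9 0 0 0 0'; python3 d.py 566 106.7 121 -1.836
python3 - <<'E'
from cell import get_image
import cv2
a=get_image('wrist');cv2.imwrite('pics/w7.png',a[0:300,100:500])
E
```

```text
clock: 7.25
eef_pos: [617.4, 90.8, 119.7]
tool_rot: [-1.457, 1.568, 2.998]
force: [0.3, 0.5, 1.1]
width: 0.1
7.25 [617.4  90.8 119.7] F [0.3 0.5 1.1] w 0.1
[[-0.003  0.967 -0.255]
 [ 0.    -0.255 -0.967]
 [-1.    -0.003  0.   ]]
delta [ -1.2 -53.8  -2.3]
rot [0.007 0.    0.003]
```

View pics/w7.png

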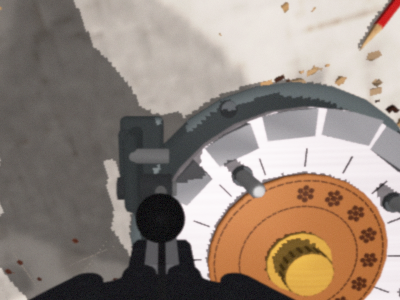

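```bash
python3 -m handwheel '-1 0 9 0 0 0 0;-1 0 9 0 0 0 0;-1 0 8 0 0 0 0'; python3 d.py 566 106.7 121 -1.836
python3 - <<'E'
from cell import get_image
import cv2
a=get_image('wrist');cv2.imwrite('pics/w8.png',a[0:300,100:500])
E
```

```text
clock: 7.6
eef_pos: [646.4, 82.8, 120.4]
tool_rot: [1.884, 1.57, 0.055]
force: [-0.6, 0.2, 1.1]
width: -0.4
7.6 [646.4  82.8 120.4] F [-0.6  0.2  1.1] w -0.4
[[ 0.001  0.967 -0.256]
 [ 0.    -0.256 -0.967]
 [-1.     0.001 -0.   ]]
delta [ -0.6 -83.8  -2.5]
rot [ 0.007 -0.    -0.001]
```

View pics/w8.png

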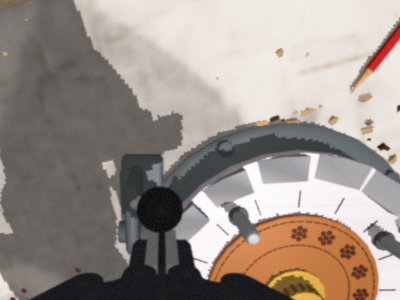

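```bash
python3 -m handwheel '-1 -12 3 0 0 0 0;-1 -20 0 0 0 0 0;-1 -30 0 0 0 0 0;-1 -30 0 0 0 0 0;-1 0 0 0 0 0 0;-1 0 0 0 0 0 0'; python3 d.py 566 106.7 121 -1.836
python3 - <<'E'
from cell import get_image,camera_params
import cv2
print(camera_params('wrist'))
a=get_image('wrist');cv2.imwrite('pics/w9.png',a)
b=get_image('side')[140:260,180:330];cv2.imwrite('pics/s9.png',cv2.resize(b,None,fx=4.5,fy=4.5,interpolation=cv2.INTER_CUBIC))
E
```

```text
clock: 8.25
eef_pos: [651.1, 81.1, 218.9]
tool_rot: [1.668, 1.568, -0.162]
force: [0.1, 0.3, -0.4]
width: 0.3
8.25 [651.1  81.1 218.9] F [ 0.1  0.3 -0.4] w 0.3
[[ 0.003  0.967 -0.256]
 [-0.    -0.256 -0.967]
 [-1.     0.003 -0.   ]]
delta [ 97.6 -89.1  -2.9]
rot [ 0.006 -0.    -0.003]
{'fx': 306.98385730245013, 'fy': 306.98385730245013, 'cx': 261.3549409269284, 'cy': 190.48116027839512, 'eye': array([719.85371886,  63.6994678 , 354.68754398]), 'orientation': array([-2.80467442e-01,  3.19052310e-04, -1.83120871e+00])}
```

View pics/w9.png

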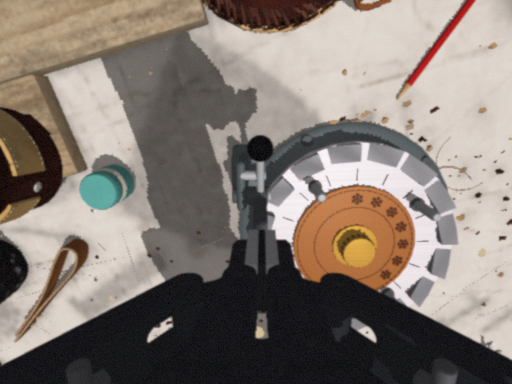

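View pics/s9.png

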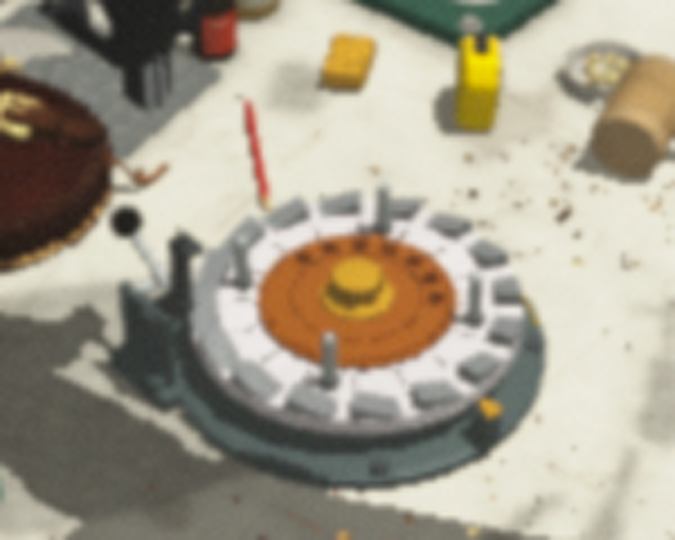

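```bash
python3 d.py 608 -60 200 -1.253; python3 -m handwheel '-1 0 0 36 0 0 0;-1 0 0 36 0 0 0;-1 0 0 36 0 0 0;-1 0 0 36 -0.145 0 0;-1 0 0 0 -0.145 0 0;-1 0 0 0 -0.145 0 0;-1 0 0 0 -0.145 0 0;-1 40 0 0 0 0 0'; python3 d.py 608 -60 150 -1.253
python3 - <<'E'
from cell import get_image,camera_params
import cv2
print(camera_params('wrist'))
a=get_image('wrist');cv2.imwrite('pics/w10.png',a)
E
```

```text
8.35 [651.1  81.1 218.2] F [ 0.6 -0.7 -0.5] w -0.3
[[ 0.003  0.967 -0.257]
 [-0.001 -0.257 -0.967]
 [-1.     0.003 -0.   ]]
delta [ 18.2  -5.5 147.4]
rot [-0.577  0.001 -0.003]
clock: 9.15
eef_pos: [610.7, -62.9, 172.7]
tool_rot: [-1.676, 1.567, -2.901]
force: [0.5, -0.2, -1.8]
width: 0.1
9.15 [610.7 -62.9 172.7] F [ 0.5 -0.2 -1.8] w 0.1
[[-0.004  0.941  0.34 ]
 [-0.001  0.34  -0.941]
 [-1.    -0.004 -0.   ]]
delta [22.7 -1.5 -3.6]
rot [ 0.029 -0.     0.004]
{'fx': 306.98385730245013, 'fy': 306.98385730245013, 'cx': 261.3549409269284, 'cy': 190.48116027839512, 'eye': array([678.56329864, -37.85803076, 308.04990262]), 'orientation': array([-2.87124975e-01,  4.85069794e-05, -1.22524943e+00])}
```

View pics/w10.png

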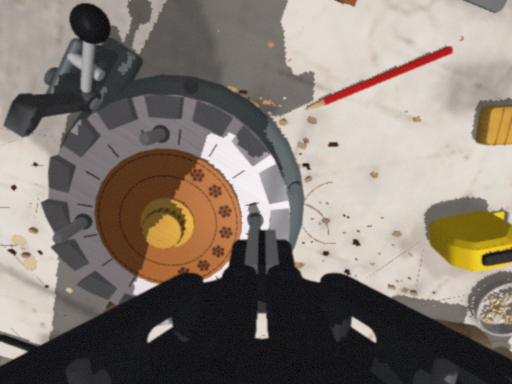

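```bash
python3 - <<'E'
from h import *
from cell import camera_params
W=camera_params('wrist');o=[551.5,4.5,-.268]
print(proj(w(o,[0,0,72]),W))
for i in range(4):print('abcd'[i],w(o,peg(i,0)).round(0),proj([w(o,peg(i,0)),w(o,peg(i,0,46))],W).round(0).tolist())
print(proj([[610,-63,165]],W))
E
```

```text
[[162.01925829 226.79629183]]
a [626.  29.  86.] [[147.0, 130.0], [165.0, 125.0]]
b [527.  79.  86.] [[53.0, 232.0], [83.0, 213.0]]
c [477. -20.  86.] [[164.0, 320.0], [177.0, 290.0]]
d [576. -70.  86.] [[259.0, 237.0], [260.0, 217.0]]
[[267.76779544 245.06210849]]
```

```bash
python3 -m handwheel '-1 30 0 -4 0.029 0 0;-1 30 0 0 0 0 0;-1 25 0 0 0 0 0;-1 10 0 0 0 0 0'; python3 d.py 606 -58 73 -1.253
python3 - <<'E'
from cell import get_image,camera_params
import cv2
a=get_image('wrist');cv2.imwrite('pics/w11.png',a)
b=get_image('side')[140:260,180:330];cv2.imwrite('pics/s11.png',cv2.resize(b,None,fx=4.5,fy=4.5,interpolation=cv2.INTER_CUBIC))
E
```

```text
clock: 9.6
eef_pos: [596.0, -58.4, 62.2]
tool_rot: [-1.905, 1.539, 3.119]
force: [-0.8, 0.2, 0.6]
width: 0.1
9.6 [596.  -58.4  62.2] F [-0.8  0.2  0.6] w 0.1
[[-0.031  0.951  0.307]
 [ 0.001  0.307 -0.952]
 [-1.    -0.03  -0.01 ]]
delta [-11.1   9.3   2.5]
rot [-0.006 -0.01   0.03 ]
```

View pics/w11.png

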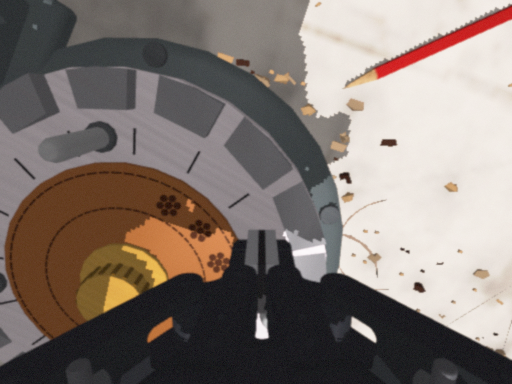

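View pics/s11.png

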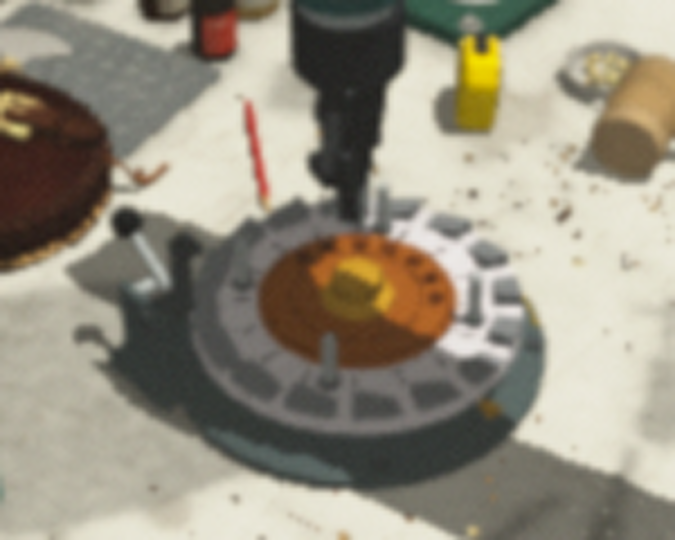

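```bash
python3 -m handwheel '-1 -9 2 2 0 0 0.03;-1 -1 0 0 0 0 0;-1 0 0 0 0 0 0'; python3 d.py 606 -58 73 -1.253
```

```text
clock: 10.0
eef_pos: [601.9, -60.3, 77.3]
tool_rot: [2.31, 1.559, 1.051]
force: [-0.2, 0.3, -0.1]
width: 0.0
10.0 [601.9 -60.3  77.3] F [-0.2  0.3 -0.1] w 0.0
[[ 0.006  0.952  0.307]
 [ 0.01   0.307 -0.952]
 [-1.     0.009 -0.008]]
delta [ 4.3  4.5 -0.9]
rot [-0.006 -0.008 -0.009]
```

```bash
python3 -m handwheel '-1 2 -5 0 0 0 0;-1 1 -5 0 0 0 0;-1 0 -4 0 0 0 0;-1 0 -4 0 0 0 0'; python3 d.py 606 -58 73 -1.253
python3 - <<'E'
from cell import get_image,camera_params
import cv2
a=get_image('wrist');cv2.imwrite('pics/w12.png',a)
b=get_image('side')[140:260,180:330];cv2.imwrite('pics/s12.png',cv2.resize(b,None,fx=4.5,fy=4.5,interpolation=cv2.INTER_CUBIC))
E
```

```text
clock: 10.4
eef_pos: [586.9, -66.2, 76.8]
tool_rot: [1.874, 1.554, 0.615]
force: [1.8, -0.4, -0.4]
width: -0.2
10.4 [586.9 -66.2  76.8] F [ 1.8 -0.4 -0.4] w -0.2
[[ 0.014  0.952  0.307]
 [ 0.01   0.307 -0.952]
 [-1.     0.016 -0.005]]
delta [ 4.1 20.7 -1.9]
rot [-0.006 -0.005 -0.016]
```

View pics/s12.png

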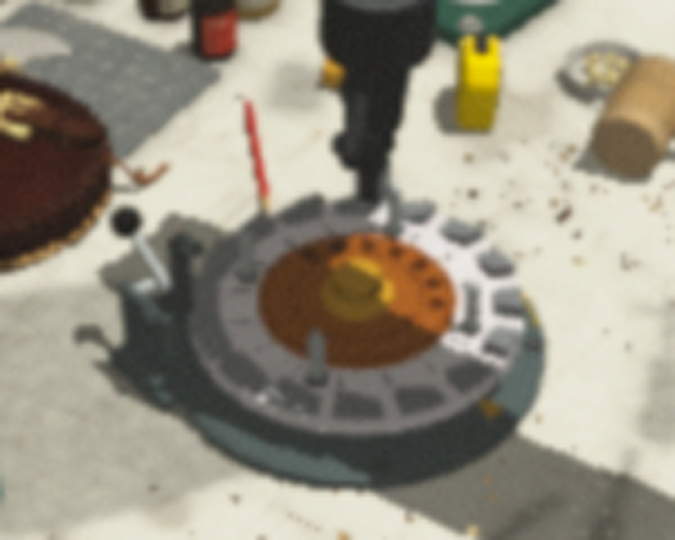

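```bash
cat > th.py <<'E'
from h import *
from cell import camera_params
S=camera_params('side');o=[551.5,4.5,-.268]
for th in(0,-.1,-.15,-.2,-.25,-.3,-.35,-.393):
    u=np.array([proj(w(o,peg(i,th)),S)[0] for i in range(4)]); print(th,((u-[180,140])*4.5).round(0).tolist())
E
python3 th.py
```

```text
0 [[238.0, 231.0], [322.0, 330.0], [472.0, 272.0], [383.0, 179.0]]
-0.1 [[243.0, 224.0], [310.0, 328.0], [469.0, 280.0], [395.0, 182.0]]
-0.15 [[245.0, 220.0], [304.0, 326.0], [467.0, 283.0], [400.0, 183.0]]
-0.2 [[248.0, 217.0], [298.0, 324.0], [465.0, 287.0], [405.0, 185.0]]
-0.25 [[251.0, 214.0], [293.0, 322.0], [462.0, 291.0], [410.0, 186.0]]
-0.3 [[254.0, 211.0], [287.0, 320.0], [459.0, 294.0], [415.0, 188.0]]
-0.35 [[257.0, 208.0], [282.0, 318.0], [456.0, 298.0], [420.0, 190.0]]
-0.393 [[261.0, 205.0], [278.0, 316.0], [453.0, 300.0], [425.0, 192.0]]
```

```bash
python3 -m handwheel '-1 0 -4 0 0 0 0;-1 0 -4 -1 0 0 0;-1 0 0 0 0 0 0'; python3 d.py 606 -58 73 -1.253
python3 - <<'E'
from cell import get_image,camera_params
import cv2
b=get_image('side')[140:260,180:330];cv2.imwrite('pics/s13.png',cv2.resize(b,None,fx=4.5,fy=4.5,interpolation=cv2.INTER_CUBIC))
E
```

```text
clock: 10.8
eef_pos: [577.5, -67.9, 76.4]
tool_rot: [1.946, 1.555, 0.687]
force: [-0.9, -0.3, 0.0]
width: 0.0
10.8 [577.5 -67.9  76.4] F [-0.9 -0.3  0. ] w 0.0
[[ 0.012  0.952  0.307]
 [ 0.01   0.307 -0.952]
 [-1.     0.014 -0.006]]
delta [ 3.8 30.1 -0.7]
rot [-0.006 -0.006 -0.014]
```

View pics/s13.png

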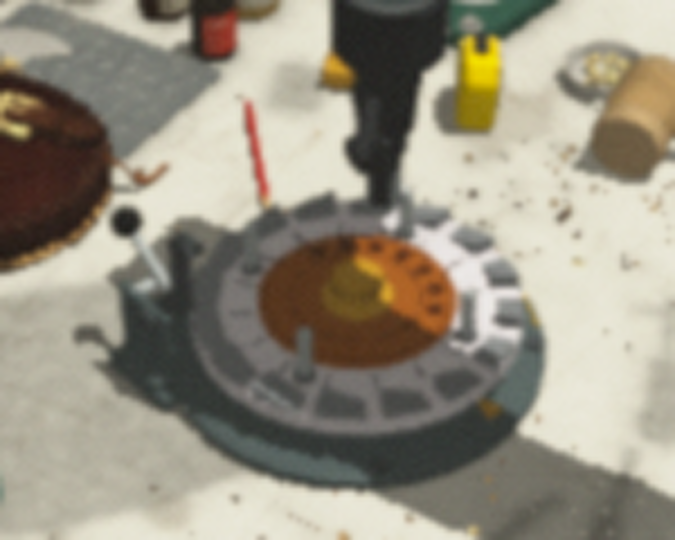

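```bash
python3 -m handwheel '-1 0 10 0 0 0 0;-1 -20 6 0 0 0 0;-1 -40 0 0 0 0 0;-1 -40 0 0 0 0 0;-1 -30 0 0 0.14 0 0;-1 0 0 0 0.145 0 0;-1 0 0 0 0.145 0 0;-1 0 0 0 0.145 0 0'; python3 d.py 727 62.5 200 -1.836
```

```text
clock: 11.65
eef_pos: [595.7, -61.4, 212.1]
tool_rot: [2.724, 1.554, 0.873]
force: [0.0, 0.1, -0.3]
width: 0.1
11.65 [595.7 -61.4 212.1] F [ 0.   0.1 -0.3] w 0.1
[[ 0.011  0.961 -0.277]
 [ 0.013 -0.277 -0.961]
 [-1.     0.007 -0.015]]
delta [  15.1   91.8 -155.2]
rot [-0.015 -0.015 -0.007]
```

```bash
python3 -m handwheel '-1 0 23 -38 -0.015 -0.015 -0.007;-1 0 23 -38 0 0 0;-1 0 23 -38 0 0 0;-1 0 23 -38 0 0 0;-1 0 0 0 0 0 0'; python3 d.py 727 62.5 200 -1.836
python3 - <<'E'
from h import *
from cell import get_image,camera_params
import cv2
W=camera_params('wrist')
print(W['eye'],W['orientation'],proj([[688,73,99]],W))
cv2.imwrite('pics/w14.png',get_image('wrist'))
b=get_image('side')[140:260,180:330];cv2.imwrite('pics/s14.png',cv2.resize(b,None,fx=4.5,fy=4.5,interpolation=cv2.INTER_CUBIC))
E
```

```text
clock: 12.15
eef_pos: [729.6, 65.4, 212.2]
tool_rot: [-1.106, 1.568, -2.948]
force: [-1.1, -0.2, -0.6]
width: -0.2
12.15 [729.6  65.4 212.2] F [-1.1 -0.2 -0.6] w -0.2
[[-0.002  0.964 -0.268]
 [-0.    -0.268 -0.964]
 [-1.    -0.002  0.001]]
delta [12.2 -1.7  3.5]
rot [-0.006  0.001  0.002]
[798.960519    47.20235126 347.68481498] [-2.85549108e-01 -1.05429403e-03 -1.84263531e+00] [[266.66350177 234.88444346]]
```

View pics/w14.png

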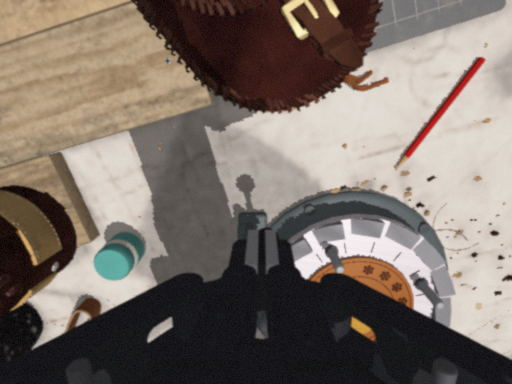

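View pics/s14.png

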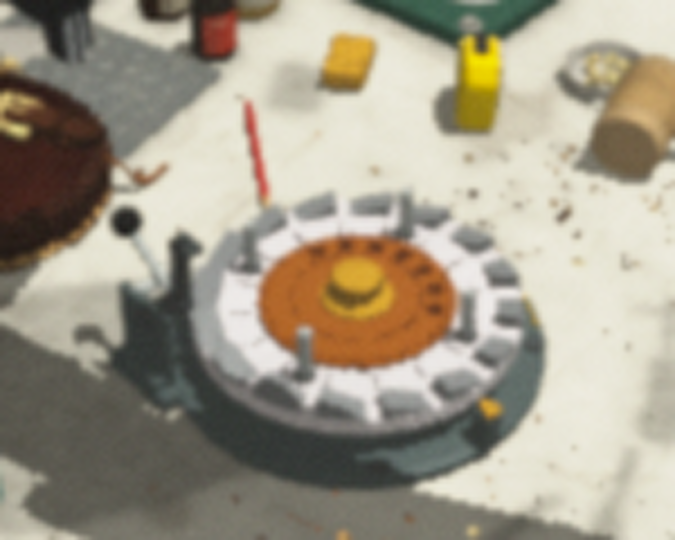

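```bash
python3 - <<'E'
from h import *
from cell import camera_params
S=camera_params('side');W=dict(camera_params('wrist'),eye=np.array([719.85371886,  63.6994678 , 354.68754398]),orientation=np.array([-2.80467442e-01,  3.19052310e-04, -1.83120871]))
b=tri([(W,(260,147)),(S,(180+125/4.5,140+221/4.5))]);print(b)
d=b[0]-[729.6,65.4,0];print(d[0]*.964-d[1]*.266,d[0]*.266+d[1]*.964)
E
```

```text
(array([685.13138329,  74.07249965,  97.75556604]), array([ 0.15882895,  0.09208079, -0.62483252,  0.11308105]))
-45.174631419653274 -3.4683623800856065
```

```bash
python3 -m handwheel '-1 35 0 3 0 0 0;-1 35 0 0 0 0 0;-1 20 0 0 0 0 0;-1 5 0 0 0 0 0;-1 0 0 0 0 0 0'; python3 d.py 727 63 102 -1.836
python3 - <<'E'
from cell import get_image
import cv2
cv2.imwrite('pics/w15.png',get_image('wrist'))
b=get_image('side')[140:260,180:330];cv2.imwrite('pics/s15.png',cv2.resize(b,None,fx=4.5,fy=4.5,interpolation=cv2.INTER_CUBIC))
E
```

```text
clock: 12.75
eef_pos: [724.0, 47.7, 117.5]
tool_rot: [-0.175, 1.559, -2.029]
force: [-0.4, -0.1, -0.1]
width: -0.1
12.75 [724.   47.7 117.5] F [-0.4 -0.1 -0.1] w -0.1
[[-0.005  0.96  -0.279]
 [-0.011 -0.279 -0.96 ]
 [-1.    -0.002  0.012]]
delta [ 15.3  -1.4 -15.7]
rot [-0.017  0.012  0.002]
```

View pics/w15.png

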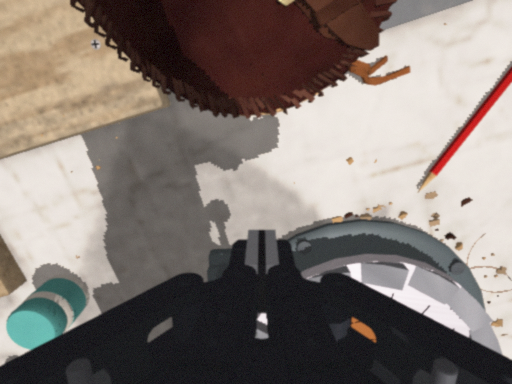

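View pics/s15.png

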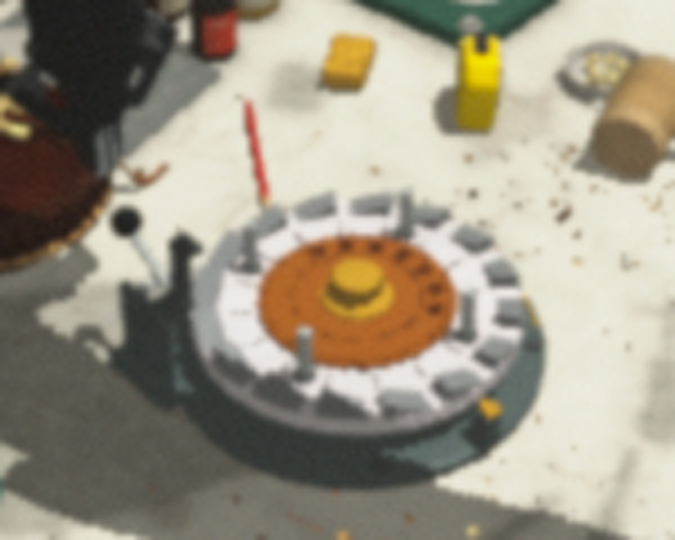

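```bash
python3 -m handwheel '-1 6 0 -8 -0.01 0.01 0;-1 6 0 -7 0 0 0;-1 2 0 -1 0 0 0'; python3 d.py 727 63 102 -1.836
```

```text
clock: 13.15
eef_pos: [732.2, 64.6, 108.1]
tool_rot: [2.025, 1.564, 0.182]
force: [-0.2, 0.6, -0.7]
width: -0.0
13.15 [732.2  64.6 108.1] F [-0.2  0.6 -0.7] w -0.0
[[ 0.007  0.963 -0.269]
 [ 0.001 -0.269 -0.963]
 [-1.     0.006 -0.003]]
delta [ 6.  -4.6  3. ]
rot [-0.007 -0.003 -0.006]
```

```bash
python3 -m handwheel '-1 4 -5 2 0 0 0;-1 3 -6 1 0 0 0;-1 0 -7 0 0 0 0'; python3 d.py 727 63 102 -1.836;python3 -m handwheel '-1 0 -7 0 0 0 0;-1 0 -7 0 0 0 0'; python3 d.py 727 63 102 -1.836
python3 - <<'E'
from cell import get_image
import cv2
b=get_image('side')[140:260,180:330];cv2.imwrite('pics/s16.png',cv2.resize(b,None,fx=4.5,fy=4.5,interpolation=cv2.INTER_CUBIC))
E
```

```text
clock: 13.45
eef_pos: [713.5, 67.2, 100.2]
tool_rot: [1.987, 1.563, 0.145]
force: [-0.3, -0.8, 0.1]
width: 0.2
13.45 [713.5  67.2 100.2] F [-0.3 -0.8  0.1] w 0.2
[[ 0.008  0.963 -0.268]
 [ 0.001 -0.268 -0.963]
 [-1.     0.007 -0.003]]
delta [-1.7 14.1  0.4]
rot [-0.006 -0.003 -0.007]
clock: 13.65
eef_pos: [703.9, 69.6, 102.5]
tool_rot: [1.814, 1.551, -0.028]
force: [12.4, -3.6, 7.3]
width: 0.0
13.65 [703.9  69.6 102.5] F [12.4 -3.6  7.3] w 0.0
[[ 0.02   0.963 -0.268]
 [-0.001 -0.268 -0.963]
 [-1.     0.019 -0.005]]
delta [ 0.9 24.   0.2]
rot [-0.006 -0.005 -0.019]
```

View pics/s16.png

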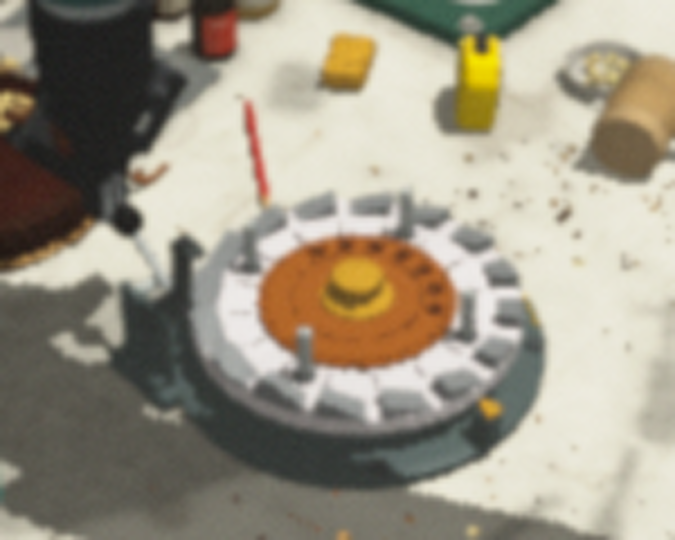

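```bash
python3 -m handwheel '-1 -6 -4 0 0 0 -0.015;-1 -6 -5 0 0 0 0'; python3 d.py 727 63 102 -1.836
python3 - <<'E'
from cell import get_image
import cv2
b=get_image('side')[140:260,180:330];cv2.imwrite('pics/s17.png',cv2.resize(b,None,fx=4.5,fy=4.5,interpolation=cv2.INTER_CUBIC))
E
```

```text
clock: 13.9
eef_pos: [696.1, 71.4, 117.1]
tool_rot: [2.119, 1.56, 0.276]
force: [1.4, -0.4, -0.5]
width: 0.2
13.9 [696.1  71.4 117.1] F [ 1.4 -0.4 -0.5] w 0.2
[[ 0.011  0.963 -0.269]
 [ 0.003 -0.269 -0.963]
 [-1.     0.009 -0.006]]
delta [15.4 31.9 -0.1]
rot [-0.007 -0.006 -0.009]
```

View pics/s17.png

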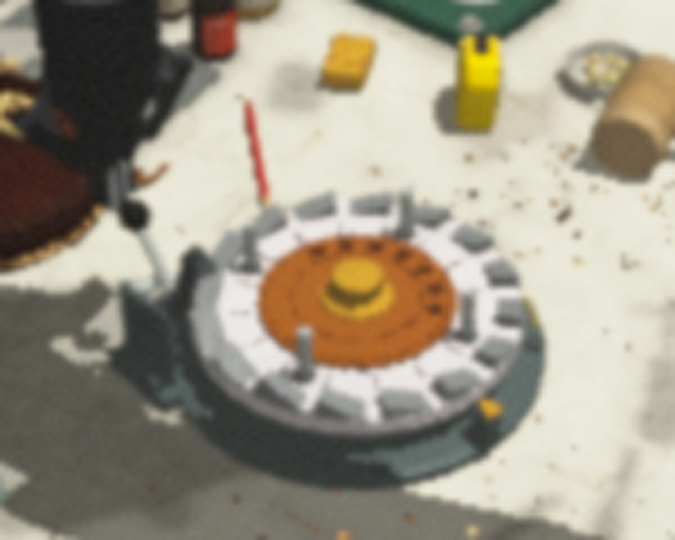

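```bash
python3 -m handwheel '-1 -3 -6 0 0 0 -0.01;-1 -2 -7 0 0 0 0;-1 0 -7 0 0 0 0'; python3 d.py 727 63 102 -1.836
python3 - <<'E'
from cell import get_image
import cv2
b=get_image('side')[140:260,180:330];cv2.imwrite('pics/s18.png',cv2.resize(b,None,fx=4.5,fy=4.5,interpolation=cv2.INTER_CUBIC))
E
```

```text
clock: 14.25
eef_pos: [677.1, 77.0, 125.6]
tool_rot: [2.578, 1.562, 0.735]
force: [-0.1, -0.0, 1.0]
width: 0.1
14.25 [677.1  77.  125.6] F [-0.1 -0.   1. ] w 0.1
[[ 0.007  0.963 -0.269]
 [ 0.006 -0.269 -0.963]
 [-1.     0.005 -0.007]]
delta [23.8 51.7  0.3]
rot [-0.007 -0.007 -0.005]
```

View pics/s18.png

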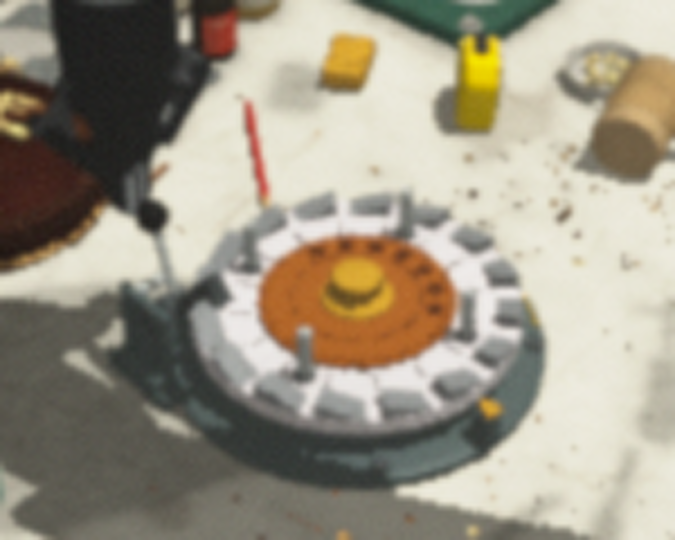

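```bash
python3 -m handwheel '-1 1 -7 0 0 0 0;-1 1 -7 0 0 0 0;-1 0 -7 0 0 0 0'; python3 d.py 727 63 102 -1.836
python3 - <<'E'
from cell import get_image
import cv2
b=get_image('side')[140:260,180:330];cv2.imwrite('pics/s19.png',cv2.resize(b,None,fx=4.5,fy=4.5,interpolation=cv2.INTER_CUBIC))
E
```

```text
clock: 14.6
eef_pos: [650.0, 84.7, 120.6]
tool_rot: [-2.336, 1.563, 2.105]
force: [-1.5, -0.4, -0.3]
width: -0.0
14.6 [650.   84.7 120.6] F [-1.5 -0.4 -0.3] w -0.0
[[-0.004  0.964 -0.268]
 [ 0.007 -0.268 -0.964]
 [-1.    -0.006 -0.005]]
delta [18.1 80.1  0.4]
rot [-0.006 -0.005  0.006]
```

View pics/s19.png

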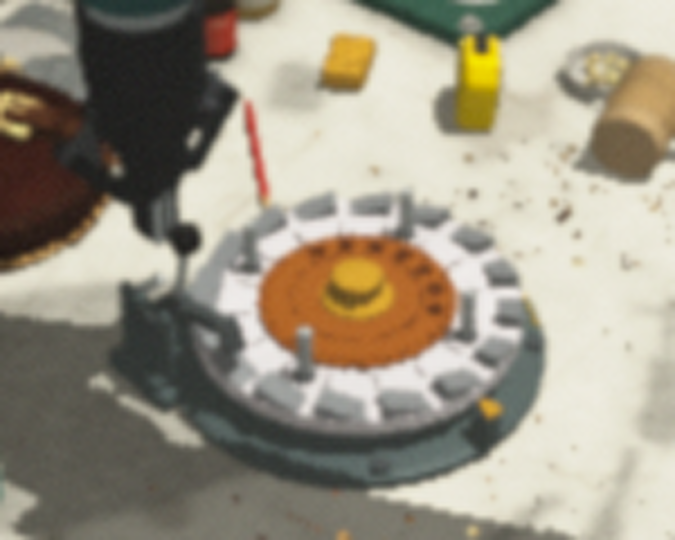

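```bash
python3 -m handwheel '-1 -5 5 0 0 0 0;-1 -25 5 0 0 0 0;-1 -30 0 0 0 0 0;-1 -30 0 0 0 0 0;-1 0 0 0 0 0 0;-1 0 0 0 0 0 0'; python3 d.py 608 -60 200 -1.253
python3 - <<'E'
from cell import get_image
import cv2
cv2.imwrite('pics/w20.png',get_image('wrist'))
b=get_image('side')[140:260,180:330];cv2.imwrite('pics/s20.png',cv2.resize(b,None,fx=4.5,fy=4.5,interpolation=cv2.INTER_CUBIC))
E
```

```text
clock: 15.25
eef_pos: [659.8, 81.5, 213.4]
tool_rot: [-1.955, 1.561, 2.487]
force: [-0.9, 0.2, -0.9]
width: -0.1
15.25 [659.8  81.5 213.4] F [-0.9  0.2 -0.9] w -0.1
[[-0.008  0.964 -0.267]
 [ 0.006 -0.267 -0.964]
 [-1.    -0.009 -0.004]]
delta [ 12.9 -12.  150.2]
rot [-0.588 -0.006  0.008]
```

View pics/w20.png

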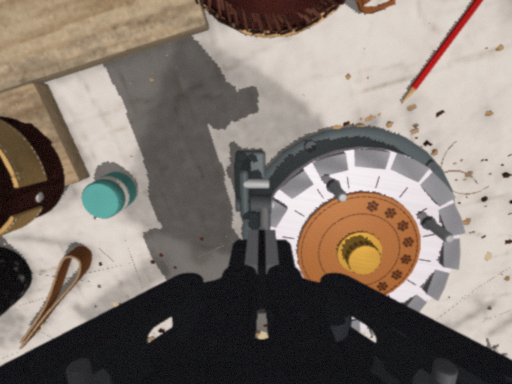

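View pics/s20.png

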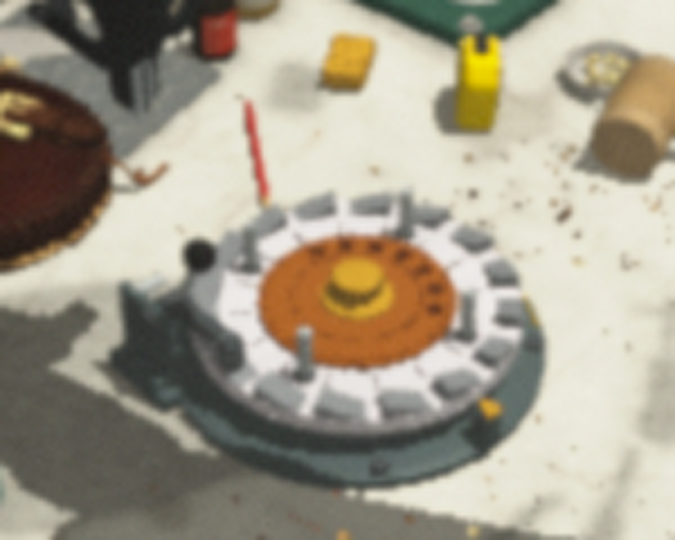

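```bash
python3 -m handwheel '-1 0 -5 37 -0.1 0 0;-1 0 -6 37 -0.1 0 0;-1 0 -6 37 -0.11 0 0;-1 0 0 20 0 0 0;-1 0 0 0 0 0 0'; python3 d.py 594 -68 120 -1.518
```

```text
clock: 15.85
eef_pos: [621.6, -46.5, 205.6]
tool_rot: [-1.976, 1.551, 2.794]
force: [-0.3, -0.4, -0.1]
width: 0.0
15.85 [621.6 -46.5 205.6] F [-0.3 -0.4 -0.1] w 0.0
[[-0.019  0.998  0.057]
 [ 0.007  0.057 -0.998]
 [-1.    -0.018 -0.008]]
delta [ 86.  -27.2  20.5]
rot [ 0.004 -0.008  0.018]
```

```bash
python3 -m handwheel '-1 0 -14 10 0 0 0.018;-1 15 -12 9 0 0 0;-1 25 0 0 0 0 0;-1 25 0 0 0 0 0;-1 10 0 0 0 0 0;-1 0 0 0 0 0 0'; python3 d.py 594 -68 75 -1.518
```

```text
clock: 16.45
eef_pos: [595.3, -58.3, 124.8]
tool_rot: [-2.866, 1.556, 1.907]
force: [-0.4, 0.3, -0.5]
width: 0.4
16.45 [595.3 -58.3 124.8] F [-0.4  0.3 -0.5] w 0.4
[[-0.005  0.998  0.061]
 [ 0.014  0.061 -0.998]
 [-1.    -0.004 -0.014]]
delta [49.7 -1.7 10.3]
rot [ 0.008 -0.014  0.004]
```

```bash
python3 -m handwheel '-1 15 0 5 0 -0.014 0;-1 15 0 5 0 0 0;-1 10 0 0 0 0 0;-1 4 0 0 0 0 0;-1 0 0 0 0 0 0'; python3 d.py 594 -68 75 -1.518
```

```text
clock: 16.95
eef_pos: [598.7, -65.2, 80.7]
tool_rot: [3.076, 1.569, 1.569]
force: [0.2, -0.3, -0.7]
width: 0.2
16.95 [598.7 -65.2  80.7] F [ 0.2 -0.3 -0.7] w 0.2
[[ 0.     0.998  0.064]
 [ 0.001  0.064 -0.998]
 [-1.     0.    -0.001]]
delta [ 5.7 -4.8  2.5]
rot [ 0.011 -0.001 -0.   ]
```

```bash
python3 -m handwheel '-1 3 -6 2 0 0 0;-1 2 -6 1 0 0 0;-1 0 -5 0 0 0 0;-1 0 -4 0 0 0 0;-1 0 -3 0 0 0 0'; python3 d.py 594 -68 75 -1.518
python3 - <<'E'
from cell import get_image
import cv2
b=get_image('side')[140:260,180:330];cv2.imwrite('pics/s21.png',cv2.resize(b,None,fx=4.5,fy=4.5,interpolation=cv2.INTER_CUBIC))
E
```

```text
clock: 17.45
eef_pos: [575.0, -70.3, 77.1]
tool_rot: [1.779, 1.566, 0.272]
force: [2.7, -0.5, -2.4]
width: -0.0
17.45 [575.  -70.3  77.1] F [ 2.7 -0.5 -2.4] w -0.0
[[ 0.005  0.998  0.063]
 [ 0.001  0.063 -0.998]
 [-1.     0.005 -0.001]]
delta [ 2.2 19.1 -1.1]
rot [ 0.011 -0.001 -0.005]
```

View pics/s21.png

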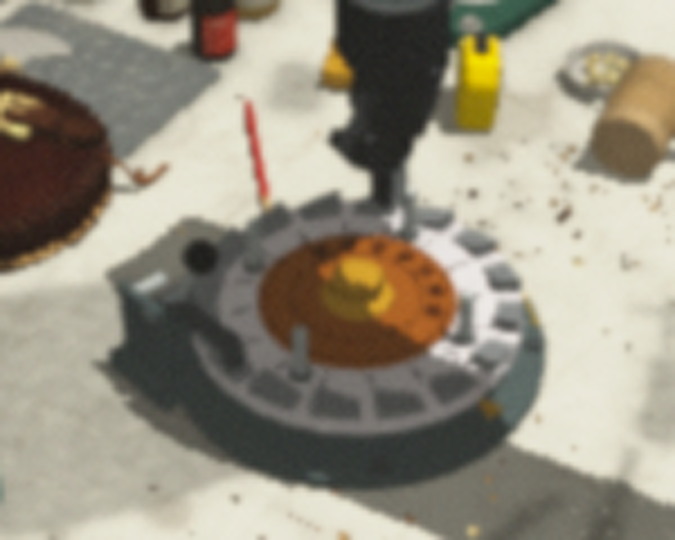

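```bash
for k in 1; do python3 -m handwheel '-1 0 -2.5 0 0 0 0;-1 0 -2.5 0 0 0 0;-1 0 -2.5 0 0 0 0'; done; python3 -m handwheel '-1 0 -2 0 0 0 0'; python3 -m handwheel '-1 0 -2 0 0 0 0'
```

```text
clock: 17.8
eef_pos: [568.0, -70.9, 77.5]
tool_rot: [1.667, 1.563, 0.16]
force: [2.0, 0.3, -2.1]
width: -0.2
clock: 17.9
eef_pos: [565.8, -71.1, 77.5]
tool_rot: [1.66, 1.563, 0.153]
force: [1.4, -0.6, -1.1]
width: -0.3
clock: 18.0
eef_pos: [563.7, -71.2, 77.5]
tool_rot: [1.662, 1.563, 0.155]
force: [1.9, 0.7, -1.9]
width: 0.5
```

```bash
python3 -m handwheel '-1 0 -1.5 0 0 0 0'; python3 - <<'E'
from cell import get_image
import cv2
b=get_image('side')[140:260,180:330];cv2.imwrite('pics/s22.png',cv2.resize(b,None,fx=4.5,fy=4.5,interpolation=cv2.INTER_CUBIC))
E
```

```text
clock: 18.1
eef_pos: [561.9, -71.2, 77.5]
tool_rot: [1.686, 1.564, 0.179]
force: [1.4, 0.0, -0.3]
width: 0.2
```

View pics/s22.png

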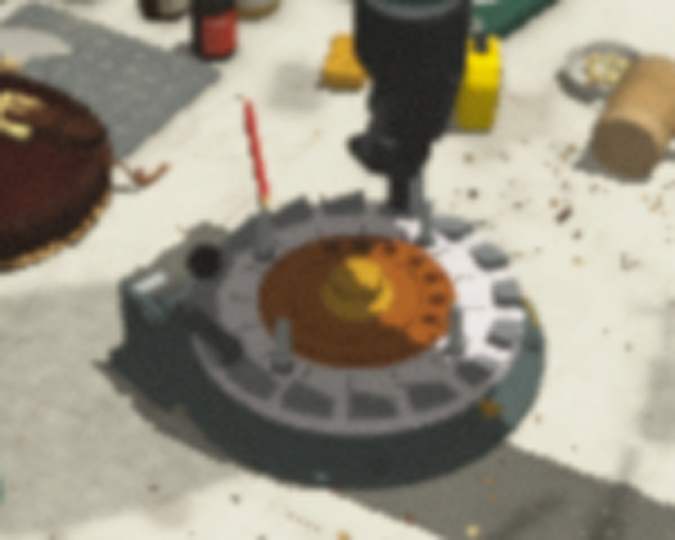

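```bash
python3 -m handwheel '-1 0 -1 0 0 0 0'; python3 -m handwheel '-1 0 -1 0 0 0 0'
```

```text
clock: 18.25
eef_pos: [561.8, -71.1, 77.7]
tool_rot: [1.646, 1.561, 0.139]
force: [5.3, 0.3, -3.6]
width: 0.2
clock: 18.35
eef_pos: [561.7, -71.1, 77.7]
tool_rot: [1.617, 1.559, 0.11]
force: [4.1, 0.3, -3.5]
width: -0.1
```

```bash
python3 -m handwheel '-1 0 -2 0 0 0 0'; python3 -m handwheel '-1 0 -2 0 0 0 0'
```

```text
clock: 18.45
eef_pos: [561.6, -71.1, 77.8]
tool_rot: [1.584, 1.555, 0.078]
force: [8.2, 0.2, -6.0]
width: 0.2
clock: 18.55
eef_pos: [561.7, -71.0, 78.0]
tool_rot: [1.567, 1.551, 0.061]
force: [6.6, 0.9, -4.3]
width: 0.0
```

Stopped dead against the tooth. I withdraw and look.

```bash
python3 -m handwheel '-1 0 5 0 0 0 0;-1 0 8 0 0 0 0;-1 -20 5 0 0 0 0;-1 -40 0 0 0 0 0;-1 -40 0 0 0 0 0;-1 -30 0 0 0 0 0;-1 0 20 0 0 0 0;-1 0 30 0 0 0 0;-1 0 0 0 0 0 0;-1 0 0 0 0 0 0'; python3 d.py
python3 - <<'E'
from cell import get_image
import cv2
cv2.imwrite('pics/w23.png',get_image('wrist'))
b=get_image('side')[140:260,180:330];cv2.imwrite('pics/s23.png',cv2.resize(b,None,fx=4.5,fy=4.5,interpolation=cv2.INTER_CUBIC))
b=get_image('top')[140:255,190:325];cv2.imwrite('pics/t23.png',cv2.resize(b,None,fx=5,fy=5,interpolation=cv2.INTER_CUBIC))
E
```

```text
clock: 19.55
eef_pos: [622.9, -67.1, 212.6]
tool_rot: [-2.093, 1.567, 2.682]
force: [-0.5, 0.0, -0.4]
width: -0.1
19.55 [622.9 -67.1 212.6] F [-0.5  0.  -0.4] w -0.1
[[-0.003  0.998  0.063]
 [ 0.002  0.063 -0.998]
 [-1.    -0.003 -0.002]]
rot [-1.243 -0.003  0.002]
```

View pics/w23.png

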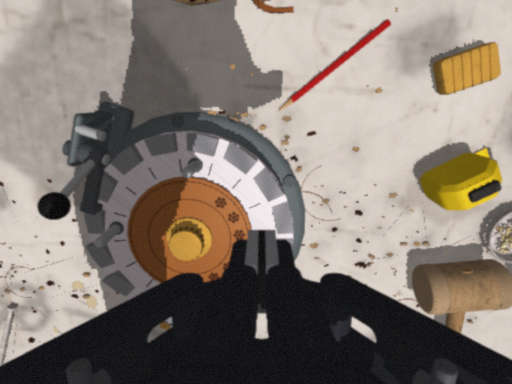

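View pics/s23.png

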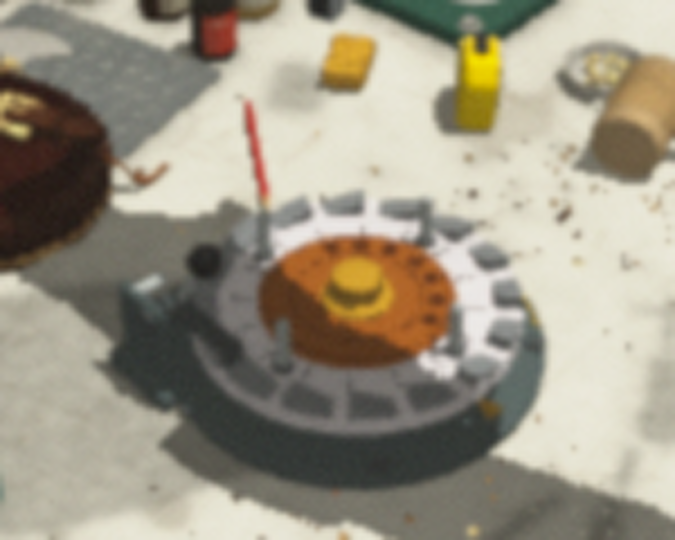

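View pics/t23.png

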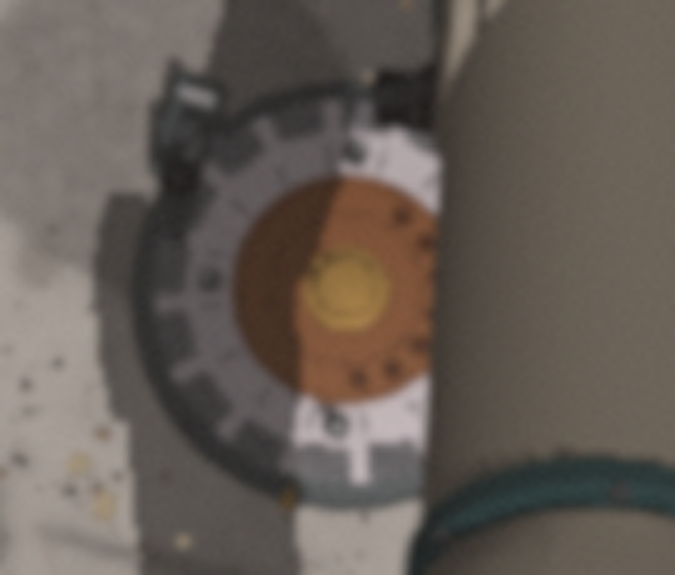

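```bash
python3 -c "
from cell import ctrl;print(ctrl.finish_job())"
```

```text
the job is handed in; nothing more can be done
None
```

The dial now stands about one notch behind where it began, with the pawl down between the teeth, and I handed the job in at about 19.6 s of the 70 s allowed. No verdict came back.

**What I did:** With closed fingertips I pushed the pawl over onto its rest and pushed peg_d back to about -0.22 rad. I then tipped the pawl down onto the ramp and pushed peg_d gently on. The dial stopped dead at about 5–8 N. I backed off and raised the arm clear.

**Last checks:**
- **Position:** In the last side and top pictures the tooth gaps line up with the starting picture. Peg_b in the side view agrees with -0.393 rad to within a few pixels. Peg_a in the blurry top view gave a rougher turn of about 0.36 rad.
- **Pawl:** The ball in the side view is back where it was at the start, so the pawl is down.
- **Contact:** The force on the tool was near zero after the retreat, and the robot was touching nothing.
- **Tools:** The pencil, beeswax and tape measure look unmoved. I did not measure any of the tools' final positions.

**What went wrong on the way:**
- **First push on the ball:** It jammed under the flared finger linkage, with about 22 N sideways and 34 N upward. I backed off and turned the gripper 90° before trying again.
- **Putting the pawl down:** The finger first stuck on the ball at about 12 N, until I lifted while pushing.
- **Lowering beside peg_d:** The fingertips briefly went about 10 mm lower than intended, apparently without touching the dial.

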